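# Seal a sample carrier with the bench locking pliers

### The arm

A 6-joint arm with a two-finger parallel gripper is mounted at the origin on the work surface. World frame = base frame: x ahead of the robot, y to its left, z up, the work surface at z = 0. Lengths are in m, angles in degrees, forces in N, time in s.
With the tool pointing down it reaches from about 0.375 to 0.9 m from the base axis. Payload 3.1 kg.
Tool frame: the origin (TCP) lies at the very end of the fingers, on their centre line; the grasp point (between the pads) lies 19 mm behind it (grip_point_offset is the distance from the TCP to the grasp point, in m); y points along the fingers, x is the direction in which the jaws open and shut, and the axes are right-handed (so a half turn about y gives the same grasp; the last joint's range is limited). The gripper opens to 87 mm and grips with 3 to 60 N. Pads are 19 mm wide; open, the fingers measure 117 mm over their backs; the gripper's body (75 mm by 190 mm) begins 51 mm behind the grasp point.
Start: joints at [-80.988, 30.224, 82.088, -0, 67.689, -10.227], TCP at [0.206, -0.59, 0.223] pointing down, gripper open.
Joint ranges: [-176.69, 176.69], [-43.24, 126.21], [12.49, 139.97], [-82, 262], [0, 151.66], [-163.58, 163.58]. Speed limits (degrees/s): [159.86, 159.86, 180, 180, 180, 180].

### API

Orientations are given as a 3x3 rotation matrix whose columns are the frame's x, y, z axes.
In Python, from rig import * gives the robot as it stands.
- The arm moves only by the tool send_rows, never from a script. Its argument "moves" is text: rows parted by semicolons, each of 5 numbers parted by spaces: the finger opening in mm, from 0 to 87, then the shift along the tool's x, y, z in mm, then the turn about the tool's y in degrees. In form: fingers dx dy dz yaw; .... A call has 1 to 20 rows; each row shifts and turns the commanded pose from where the row before left it, along the tool's axes as they then stand; what a row does not reach is not made up. A row lasts 1/12 s, in which the tool goes at most 41.7 mm and 7.16 degrees, less where a joint would pass 70% of its speed; a pose out of reach is approached as far as the arm can. A call is refused whole if a number of a shift passes 41.7 or a number of a turn 7.16, either way. A call with a gripper value outside its range is refused whole. The fingers move at their own pace and stop on an object; the grip force is fixed at half the most. Time passes only in rows, so rows that do not move let the fingers close. It gives the time, the measured TCP pose, the force and the opening at its end, in the units of the state.
- read_state(): the state, without advancing time (a new reading comes with each control period).
- capture(name): name is "side" or "top" or "wrist"; returns a dict with "image" (480x640x3 uint8, blue, green, red), "z_map" (480x640 float32, m along the optical axis (not along the pixel's ray), 0 where there is no reading), "mtx" (3x3 intrinsics, pixels), "origin" and "rotation" of the camera in the world; the wrist camera has in their place "tool_from_camera" (4x4, takes a point from camera to tool coordinates, whose origin is the TCP and whose axes are the tool frame's). Camera axes: x right, y up, looking along -z (the intrinsics and any distortion apply to the point x, -y, -z); pixel columns grow to the right and rows downward; lengths in m; the calibration is good to about 2 mm. A picture is of the moment at which its call begins: read the wrist's pose just before it.
- hand_in(): hands the job in, once; it reports no verdict.
Trained networks look in a picture, given as the dict that the camera call returned (one of the last four; its "shot" number tells which), for a name from the list of things; names that differ only in an ending like _2 or _b are one class to them, and where a whole thing is asked for, a point or a joint stands for the part that bears it (a point fixed in the world has none). Each returns a list of dicts, best first, with "p" (0 to 1); they miss things now and then, are a little off and sometimes report something else, mostly with a low value. They report only what shows in the picture. A call takes as long as a camera call. They do not tell look-alikes from the thing itself.
- search_frame(picture, name): "bbox" ([left, top, right, bottom] in pixels, round what is visible of it).
- masks_of(picture, name): "region" (480x640 bool, what is visible of it) and "bbox" ([left, top, right, bottom] in pixels, round what is visible of it).
- mark_of(picture, name): "pixel" ([row, column] in pixels: a listed point, or the origin of a listed thing).
The state is a dict: "time_s": time; "joint_positions": joint angles; "qvel": joint speeds; "tau": joint torques, N m; "position": TCP position; "tcp_rot": TCP orientation; "force": force on the tool from outside, world axes, zero at the start; "moment": the same for the moment, N m; "opening": opening from 0.0 (shut) to 1.0 (fully open).
Only numpy, scipy, OpenCV 4.12 (cv2) and the standard library are available. Lean on these libraries where they do the work, as an engineer would, in place of code of your own. Each camera call takes 0.05 s, during which the arm holds its last target. There are 200 camera calls.

### The job

Close the blue handle of the bench locking pliers over centre, without ramming it against its stop, so that they press the orange closure of the sample carrier fully home, and let go of the handle so that they stay locked by themselves for a moment. Then flick the red release lever so that the pliers spring fully open, and lift the sealed carrier out and set it down gently, upright, on the floor of the white tray. Use the lever, not the handle, to free it, and leave the other things on the bench where they are.

Things in the scene. Friction and masses are not known exactly. Their poses are not given: they have to be found in the camera images.
- pliers: Locking pliers bolted flat on a dark base plate 130 x 230 x 12 mm. Origin on the bench under the tool; +y along the tool to the jaws, -y to the handles, +x the fixed side (black fixed handle, x 20 to 36, y -95 to 7 mm), -x the moving side. The tool lies 29 to 52 mm above the bench; the carrier stands between the jaws. Its screws are set anew each time, unseen: push and locking angle change.
- handle_pivot (a point): Pivot axis of the blue handle, fixed on the pliers at x = -37, y = -10 mm of pliers, 40 mm above the bench; same axes as pliers.
- handle (a joint): Blue handle's angle about handle_pivot, rad: 0 open (0.9 rad out to the pliers' -x side, held by a light spring), growing as it swings to +x; 0.9 lying along -y. The push to shut it rises to 5 to 14 N, then falls to nothing past dead centre: it snaps on 0.15 to its stop and stays locked. Dead centre, 0.65 to 0.85, is set anew each time, unseen: feel for it. Over 30 N is ramming.
- handle_end (a point): Point on the centre line of the blue handle, 80 mm from the pivot and 16 mm from the free end. The handle is a bar 96 mm long, 16 mm thick in the swing plane, 22 mm tall (29 to 51 mm above the bench). Its own -y runs along the bar to the free end, +x is the way that it closes.
- release (a joint): Red lever's angle, rad: 0 at rest (spring return) to 0.60. Pivot at x 0, y -68 mm of pliers; its tail is pushed to the pliers' +x (away from the blue handle). When locked, its nose meets the handle at 0.03 to 0.27 (as the handle lies) and pries it over centre some 0.15 to 0.25 further, with 3 to 10 N at the tail; the handle then springs open to -x.
- lever_tail (a point): Middle of the upstanding red tail, 68 mm from the lever's pivot; at rest at x 0, y -136 mm of pliers, 46 mm above the bench, clear of the handles' ends. A paddle 10 mm thick (x), 36 mm long (y), 29 to 63 mm above the bench. Axes as pliers at rest.
- carrier_center (a point): Centre of the loose white carrier with a green band, about 240 g: box 40 (x) x 70 (y) x 40 mm high, grip fin on top 16 (x) x 40 (y) mm, 38 to 72 mm above its underside; z up. The point is 36 mm above the underside, 20 mm below the fin's middle. It starts with its underside 20 mm above the bench, axes along the pliers'; the jaws are lower than the fin.
- closure (a joint): Travel of the orange push-in closure (46 x 32 mm flange on the -x face of the carrier), m: 0 to 0.0015 at the start (about 6 mm proud), 0.006 fully home; it moves only against 18 N and stays where it is.
- white_tray: White open tray, 165 (x) x 130 (y) x 30 mm high, walls 4 mm, floor 4 mm thick; fixed; origin on the bench under its centre. It changes places with the blue tray.
- blue_tray: Blue tray of the same size with a glass dish and slides in it, fixed; not the target.
- red_dropper: Glass flask with a red rubber bulb, 66 mm wide, 130 mm tall; bystander.
- ink_dropper: Dark blue flask with a red bulb, 66 mm wide, 130 mm tall; bystander.
- yellow_dropper: Glass flask with a yellow bulb, 66 mm wide, 130 mm tall; bystander.
- dish_near: Glass culture dish, 90 mm wide, 15 mm tall, near the robot; bystander.
- dish_far: Glass culture dish, 90 mm wide, 15 mm tall; bystander.
- swab_beaker: Beaker with wooden swab sticks, 68 mm wide, 125 mm tall; bystander.
- weight: Brass weight, 44 mm wide, 58 mm tall; bystander.
Mind the look-alikes: they are no part of the job. What is shaped like the part that bears carrier_center but purple or yellow is not meant.

How it is judged (in metres and radians):
On the way, in this order (a step that is already met when the one before it is completed fails the run):
1. the pliers are locked on the carrier by themselves, its closure fully home, nobody touching the handle (value of joint handle above 0.58 rad and value of joint closure above 0.0048 m and contact force between handle and the arm below 0.5 N and contact force between handle and the fingers below 0.5 N), for 0.4 s.
2. the release lever is flicked while the pliers are closed, with the handle untouched (value of joint release above 0.1 rad and value of joint handle above 0.55 rad and contact force between handle and the arm below 0.5 N and contact force between handle and the fingers below 0.5 N).
3. the pliers give while the lever is still off its rest, with the handle untouched (value of joint release above 0.05 rad and value of joint handle below 0.5 rad and contact force between handle and the arm below 0.5 N and contact force between handle and the fingers below 0.5 N).
4. the pliers have sprung open (value of joint handle below 0.15 rad), for 0.2 s.
At the end, for the whole second after the job is handed in: The sealed carrier stands upright (within 0.08 rad) and at rest on the floor of the white tray, wholly inside it, its closure still home (at least 4.5 of 6 mm), and the pliers are open (handle below 0.15 rad) (x of carrier_center in the frame of white_tray between -0.075 and 0.075 m and y of carrier_center in the frame of white_tray between -0.06 and 0.06 m and z of carrier_center in the frame of white_tray below 0.045 m and angle between carrier_center's own z axis and vertical below 0.08 rad and linear speed of carrier below 0.02 m/s and value of joint closure above 0.0045 m and value of joint handle below 0.15 rad); the robot touches nothing.
It fails at once if the blue handle was rammed (more than 30 N) (contact force between handle and the fingers above 30 N or contact force between handle and the arm above 30 N).
It fails at once if the carrier was dropped (loose from the fingers and moving at over 0.5 m/s) (linear speed of carrier above 0.5 m/s and contact force between carrier and the fingers below 0.1 N).
It fails at once if a bystander was moved by more than 30 mm (distance of any of red_dropper, ink_dropper, yellow_dropper, dish_near, dish_far, swab_beaker, weight from where it was at the start of the episode above 0.03 m).
It also fails if it takes over 72 s, if anything falls off the work surface, if the arm or the gripper's body presses on something with over 40 N, if the wrist force passes 120 N, or if a joint passes its speed limit or range.

## Working session

There is one attempt and no reset: what is moved stays moved. The work goes in short steps, Python scripts to look and compute and a tool call to move; the robot and the scene stay as the last step left them, time stands still between calls to the robot, and variables do not carry over. Pictures are saved under pics/ and viewed, about 8 in all and at most 12, crops included, and the job is handed in when it is done.

Besides the shell and the picture viewer there is one more tool, called after "Request:" as a command line: name --argument value ..., lists and objects as JSON in quotes. send_rows: Moves the arm, as the interface text tells. Its arguments: {"type":"object","properties":{"moves":{"type":"string"}},"required":["moves"]}

```bash
mkdir -p pics; ls
cat > h.py <<'E'
from rig import *
import numpy as np, cv2
def world(c,r,col,d=None,st=None):
    K=c["mtx"]; z=d if d is not None else np.median(c["z_map"][int(r)-1:int(r)+2,int(col)-1:int(col)+2])
    p=np.array([(col-K[0,2])/K[0,0]*z,-(r-K[1,2])/K[1,1]*z,-z])
    if "origin" in c: return np.array(c["rotation"])@p+np.array(c["origin"])
    T=np.array(c["tool_from_camera"]); p=T[:3,:3]@p+T[:3,3]
    return np.array(st["tcp_rot"])@p+np.array(st["position"])
def ray(c,r,col,h,st=None):
    a=world(c,r,col,0.1,st); b=world(c,r,col,1.0,st); return a+(b-a)*(h-a[2])/(b[2]-a[2])
E
python3 - <<'E'
from h import *
s=read_state(); print(s)
c=capture("top"); print(c["origin"],c["rotation"],c["mtx"])
cv2.imwrite("pics/top.png",c["image"])
for n,h in [("pliers",0),("handle_pivot",.04),("handle_end",.04),("lever_tail",.046),("carrier_center",.056),("white_tray",0),("blue_tray",0)]:
    for m in mark_of(c,n)[:3]: print(n,round(m["p"],2),np.round(m["pixel"]),ray(c,*m["pixel"],h).round(4))
d=capture("side"); cv2.imwrite("pics/side.png",d["image"])
for n,h in [("handle_pivot",.04),("handle_end",.04),("lever_tail",.046),("carrier_center",.056),("white_tray",0)]:
    for m in mark_of(d,n)[:3]: print(n,round(m["p"],2),np.round(m["pixel"]),ray(d,*m["pixel"],h).round(4))
E
```

```text
pics
{'time_s': 0.0, 'joint_positions': array([-8.09857402e+01,  3.02782413e+01,  8.21558214e+01, -1.53004208e-03,
        6.76882419e+01, -1.02257234e+01]), 'qvel': array([-0.06439253, -0.0464218 , -0.03608504, -0.1133018 ,  0.10930157,
        0.02323278]), 'tau': array([-1.58761336e-04, -4.40043318e+01, -1.76593477e+01,  6.31477637e-02,
        5.81213215e-02, -1.64295739e-04]), 'position': array([ 0.20587509, -0.58935273,  0.22158253]), 'tcp_rot': array([[ 3.29534809e-01, -3.58852226e-04,  9.44143358e-01],
       [-9.44141080e-01,  2.10438232e-03,  3.29534814e-01],
       [-2.10509290e-03, -9.99997721e-01,  3.54660099e-04]]), 'force': array([0.12621932, 0.02774148, 0.06475789]), 'moment': array([-0.02736744, -0.02805211,  0.0081835 ]), 'opening': 0.9960800523836024}
[0.47978898 0.04932675 1.0791901 ] [[ 0.01311622  0.99815119 -0.05934791]
 [-0.99976299  0.01205969 -0.01812555]
 [-0.01737632  0.05957158  0.99807279]] [[557.8030371    0.         329.20420644]
 [  0.         557.8030371  238.93450384]
 [  0.           0.           1.        ]]
pliers 0.62 [227. 320.] [0.5666 0.0863 
[... 166 characters left out ...]
rrier_center 0.95 [210. 273.] [0.5923 0.1731 0.056 ]
carrier_center 0.7 [222. 201.] [0.5697 0.3059 0.056 ]
carrier_center 0.7 [307. 441.] [ 0.4198 -0.1368  0.056 ]
white_tray 0.8 [200. 514.] [ 0.6232 -0.2883  0.    ]
blue_tray 0.79 [292. 517.] [ 0.447  -0.2918 -0.    ]
handle_pivot 0.85 [274. 311.] [0.533  0.0914 0.04  ]
handle_pivot 0.18 [241. 418.] [ 0.4023 -0.1171  0.04  ]
handle_end 0.68 [281. 353.] [0.454  0.0538 0.04  ]
handle_end 0.5 [242. 416.] [ 0.4038 -0.1118  0.04  ]
lever_tail 0.79 [235. 354.] [ 0.5204 -0.0435  0.046 ]
carrier_center 0.9 [340. 225.] [0.5601 0.3159 0.056 ]
carrier_center 0.85 [286. 163.] [0.7434 0.3008 0.056 ]
carrier_center 0.79 [281. 261.] [0.5947 0.1742 0.056 ]
```

View pics/top.png

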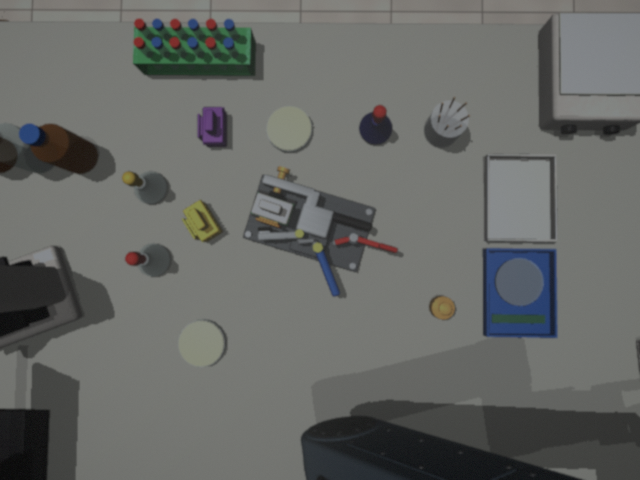

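View pics/side.png

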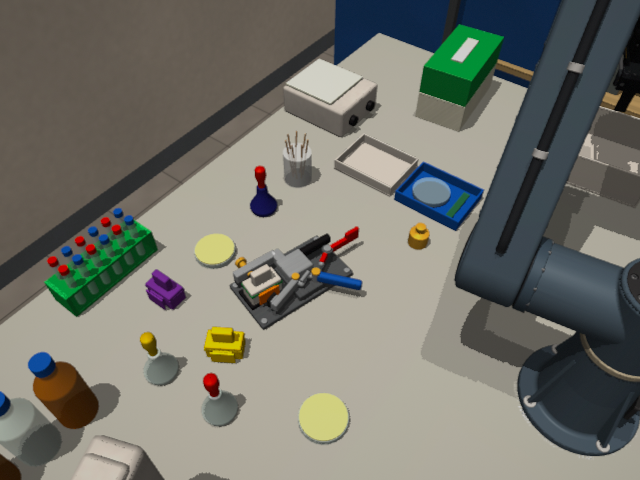

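Top view: the pliers are at about (310,222), with the jaws to the left. The blue handle runs from (318,247) to (336,293), and the red tail is at (380,245). There are three carrier look-alikes: purple at (211,126), yellow at (201,221), and white with a green band and orange flange at (272,208), standing in the jaws. The white one is meant. The white tray is at (520,200), the farther of the two trays. I'll move above the handle first and look from there.

Request:
send_rows --moves "0 -1.5 0 33.6 0;0 -1.5 0 33.6 0;0 -1.5 0 33.6 0;0 -1.5 0 33.6 0;0 -1.5 0 33.6 0;0 -1.5 0 33.6 0;0 -1.5 0 33.6 0;0 -1.5 0 33.6 0"

```text
time_s: 1.37
position: [0.4573, -0.4894, 0.2226]
tcp_rot: [[0.329, 0.0, 0.944], [-0.944, -0.0, 0.329], [0.0, -1.0, 0.0]]
force: [0.5, -1.5, 0.3]
opening: 0.478
```

Request:
send_rows --moves "0 -34.4 0 11.4 0;0 -34.4 0 11.4 0;0 -34.4 0 11.4 0;0 -34.4 0 11.4 0;0 -34.4 0 11.4 0;0 -34.4 0 11.4 0;0 -34.4 0 11.4 0;0 -34.4 0 11.4 0;0 -34.4 0 11.4 0;0 -34.4 0 11.4 0;0 -34.4 0 11.4 0;0 -34.4 0 11.4 0;0 -34.4 0 11.4 0;0 -34.4 0 11.4 0;0 -34.4 0 11.4 0;0 -34.4 0 11.4 0;0 0 0 0 0;0 0 0 0 0"

```text
time_s: 2.87
position: [0.4464, 0.0913, 0.2228]
tcp_rot: [[0.334, 0.001, 0.943], [-0.943, -0.0, 0.334], [0.0, -1.0, 0.0]]
force: [-0.3, 0.5, 0.6]
opening: 0.006
```

```bash
cat > look.py <<'E'
from h import *
import sys
s=read_state(); c=capture("wrist"); cv2.imwrite(f"pics/{sys.argv[1]}.png",c["image"])
print(s["time_s"],s["position"].round(4),s["tcp_rot"].round(3).tolist(),s["force"].round(2))
for n,h in [("pliers",0),("handle_pivot",.04),("handle_end",.04),("lever_tail",.046),("carrier_center",.056),("white_tray",0)]:
    for m in mark_of(c,n)[:2]: print(n,round(m["p"],2),np.round(m["pixel"]),ray(c,*m["pixel"],h,s).round(4))
E
python3 look.py w1
```

```text
2.8667 [0.4464 0.0913 0.2228] [[0.334, 0.001, 0.943], [-0.943, -0.0, 0.334], [0.0, -1.0, 0.0]] [-0.31  0.55  0.58]
pliers 0.9 [ 91. 368.] [0.5612 0.0849 0.    ]
handle_pivot 0.66 [127. 350.] [0.5253 0.0917 0.04  ]
handle_end 0.86 [222. 356.] [0.4491 0.0571 0.04  ]
lever_tail 0.92 [184. 497.] [ 0.5226 -0.0447  0.046 ]
```

View pics/w1.png

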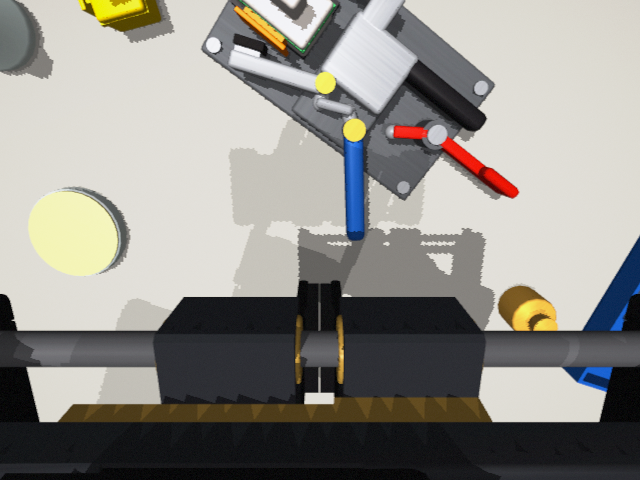

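The wrist view shows the blue handle from its pivot at (354,130) to its free end at (356,238), parallel to the tool z. The shut fingers are just beside it on the opening side. I'll lower and push, following the arc.

Request:
send_rows --moves "0 0 31.4 0 0;0 0 31.4 0 0;0 0 31.4 0 0;0 0 31.4 0 0;0 0 31.4 0 0;0 0 31.4 0 0;0 0 0 0 0;0 0 0 0 0;0 0 0 0 0"

```text
time_s: 3.97
position: [0.4475, 0.0892, 0.0351]
tcp_rot: [[0.329, 0.002, 0.944], [-0.944, -0.0, 0.329], [0.001, -1.0, 0.001]]
force: [0.5, 0.7, 0.5]
opening: 0.003
```

Request:
send_rows --moves "0 2 0 0 0;0 2 0 0 0;0 2 0 0 0;0 1 0 0 0;0 1 0 0 0;0 1 0 0 0"

```text
time_s: 4.47
position: [0.4499, 0.081, 0.0347]
tcp_rot: [[0.329, 0.001, 0.944], [-0.944, -0.0, 0.329], [0.0, -1.0, 0.001]]
force: [-0.0, 0.1, -0.0]
opening: 0.005
```

Request:
send_rows --moves "0 2.6 0 -0.8 -2;0 2.6 0 -0.8 -2;0 2.6 0 -0.8 -2;0 2.6 0 -0.8 -2;0 2.6 0 -0.8 -2"

```text
time_s: 4.88
position: [0.4511, 0.0677, 0.0342]
tcp_rot: [[0.49, 0.0, 0.872], [-0.872, 0.0, 0.49], [-0.0, -1.0, 0.0]]
force: [-0.5, 1.6, -0.1]
opening: 0.009
```

Request:
send_rows --moves "0 2.6 0 -0.8 -2;0 2.6 0 -0.8 -2;0 2.6 0 -0.8 -2;0 2.6 0 -0.8 -2;0 2.6 0 -0.8 -2"

```text
time_s: 5.3
position: [0.4538, 0.0561, 0.0341]
tcp_rot: [[0.632, -0.002, 0.775], [-0.775, 0.002, 0.632], [-0.003, -1.0, 0.0]]
force: [-0.8, 11.4, 1.3]
opening: 0.009
```

Request:
send_rows --moves "0 2.6 0 -0.8 -2;0 2.6 0 -0.8 -2;0 2.6 0 -0.8 -2;0 2.6 0 -0.8 -2"

```text
time_s: 5.63
position: [0.4576, 0.0462, 0.034]
tcp_rot: [[0.735, -0.004, 0.678], [-0.678, 0.002, 0.735], [-0.004, -1.0, -0.001]]
force: [-1.7, 7.2, 0.9]
opening: 0.002
```

Request:
send_rows --moves "0 2.6 0 -0.8 -2;0 2.6 0 -0.8 -2"

```text
time_s: 5.8
position: [0.4602, 0.0415, 0.034]
tcp_rot: [[0.78, -0.004, 0.625], [-0.625, 0.002, 0.78], [-0.005, -1.0, -0.001]]
force: [-1.4, 6.5, 0.8]
opening: 0.001
```

Request:
send_rows --moves "0 2.6 0 -0.8 -2;0 2.6 0 -0.8 -2"

```text
time_s: 5.97
position: [0.4632, 0.0369, 0.0339]
tcp_rot: [[0.822, -0.004, 0.569], [-0.569, 0.002, 0.822], [-0.005, -1.0, -0.001]]
force: [-2.3, 4.8, 0.5]
opening: 0.008
```

Request:
send_rows --moves "0 2.0 0 -0.6 -1.5;0 2.0 0 -0.6 -1.5"

```text
time_s: 6.13
position: [0.4664, 0.0333, 0.0339]
tcp_rot: [[0.851, -0.004, 0.526], [-0.526, 0.001, 0.851], [-0.004, -1.0, -0.001]]
force: [-1.8, 2.8, 0.4]
opening: 0.003
```

Request:
send_rows --moves "0 2.0 0 -0.6 -1.5;0 2.0 0 -0.6 -1.5"

```text
time_s: 6.3
position: [0.4697, 0.0298, 0.034]
tcp_rot: [[0.877, -0.002, 0.48], [-0.48, 0.001, 0.877], [-0.003, -1.0, -0.0]]
force: [-0.9, 1.4, 0.5]
opening: 0.005
```

Request:
send_rows --moves "0 1.3 0 -0.4 -1;0 1.3 0 -0.4 -1"

```text
time_s: 6.47
position: [0.4728, 0.0273, 0.0341]
tcp_rot: [[0.893, -0.0, 0.449], [-0.449, -0.0, 0.893], [-0.0, -1.0, -0.0]]
force: [-0.2, -0.1, 0.5]
opening: -0.0
```

Request:
send_rows --moves "0 -6 0 0 0;0 -8 0 0 0;0 -8 0 0 0;0 -10 0 0 0;0 0 -30 0 0;0 0 -35 0 0;0 0 -35 0 0;0 0 -35 0 0;0 0 -35 0 0;0 0 0 0 0;0 0 0 0 0"

```text
time_s: 7.38
position: [0.4444, 0.0421, 0.2058]
tcp_rot: [[0.893, 0.005, 0.45], [-0.45, -0.001, 0.893], [0.004, -1.0, 0.001]]
force: [-0.2, 0.2, -1.0]
opening: 0.007
```

```bash
python3 look.py w2
```

```text
7.3833 [0.4444 0.0421 0.2058] [[0.893, 0.005, 0.45], [-0.45, -0.001, 0.893], [0.004, -1.0, 0.001]] [-0.22  0.23 -0.96]
pliers 0.7 [104. 418.] [0.5659 0.0872 0.    ]
handle_pivot 0.74 [122. 382.] [0.5254 0.0897 0.04  ]
handle_end 0.79 [222. 386.] [0.4945 0.013  0.04  ]
handle_end 0.65 [401. 597.] [ 0.6076 -0.2505  0.04  ]
lever_tail 0.72 [266. 444.] [ 0.5229 -0.0443  0.046 ]
white_tray 0.97 [399. 596.] [ 0.6225 -0.2904  0.    ]
```

View pics/w2.png

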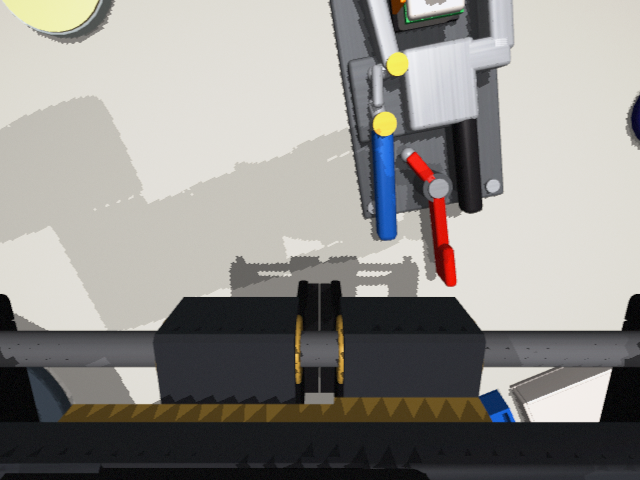

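The handle has stayed closed near 0.78 rad by itself: (386,122) to (386,238), untouched for about 0.8 s, and clear of the fingers. The red tail is at (447,265). Next I'll push the lever.

Request:
send_rows --moves "0 25.9 0 -16.2 0;0 25.9 0 -16.2 0;0 25.9 0 -16.2 0;0 0 0 0 -5;0 0 0 0 -5;0 0 34 0 0;0 0 34 0 0;0 0 34 0 0;0 0 34 0 0;0 0 34 0 0;0 0 0 0 0;0 0 0 0 0"

```text
time_s: 8.73
position: [0.4897, -0.0361, 0.032]
tcp_rot: [[0.957, -0.007, 0.289], [-0.289, 0.002, 0.957], [-0.007, -1.0, 0.0]]
force: [0.1, 1.2, -0.0]
opening: 0.007
```

Request:
send_rows --moves "0 3 0 0 0;0 3 0 0 0;0 3 0 0 0;0 2 0 0 0;0 1 0 0 0"

```text
time_s: 9.15
position: [0.5048, -0.0406, 0.0358]
tcp_rot: [[0.958, 0.004, 0.288], [-0.288, -0.001, 0.958], [0.004, -1.0, -0.0]]
force: [-0.3, 0.6, 0.1]
opening: 0.006
```

Request:
send_rows --moves "0 2.4 0 -0.7 -2;0 2.4 0 -0.7 -2;0 2.4 0 -0.7 -2;0 2.4 0 -0.7 -2"

```text
time_s: 9.48
position: [0.5119, -0.045, 0.0349]
tcp_rot: [[0.989, 0.0, 0.151], [-0.151, -0.0, 0.989], [0.0, -1.0, -0.0]]
force: [-0.9, 0.4, 0.1]
opening: 0.006
```

Request:
send_rows --moves "0 2.4 0 -0.7 -2;0 2.4 0 -0.7 -2;0 2.4 0 -0.7 -2;0 2.4 0 -0.7 -2"

```text
time_s: 9.82
position: [0.5209, -0.0487, 0.0349]
tcp_rot: [[1.0, -0.0, 0.011], [-0.011, 0.0, 1.0], [-0.0, -1.0, 0.0]]
force: [-1.0, 0.4, 0.5]
opening: 0.001
```

Request:
send_rows --moves "0 2.4 0 -0.7 -2;0 2.4 0 -0.7 -2;0 2.4 0 -0.7 -2;0 2.4 0 -0.7 -2"

```text
time_s: 10.15
position: [0.529, -0.051, 0.0348]
tcp_rot: [[0.992, -0.004, -0.128], [0.128, 0.0, 0.992], [-0.004, -1.0, 0.001]]
force: [-6.3, -2.2, 3.2]
opening: 0.005
```

Request:
send_rows --moves "0 2.4 0 -0.7 -2;0 2.4 0 -0.7 -2;0 2.4 0 -0.7 -2"

```text
time_s: 10.4
position: [0.5364, -0.0522, 0.0348]
tcp_rot: [[0.973, -0.004, -0.231], [0.231, 0.0, 0.973], [-0.003, -1.0, 0.001]]
force: [-3.3, -2.2, 2.2]
opening: 0.002
```

Request:
send_rows --moves "0 2.4 0 -0.7 -2"

```text
time_s: 10.48
position: [0.5392, -0.0524, 0.0349]
tcp_rot: [[0.964, -0.003, -0.265], [0.265, 0.0, 0.964], [-0.003, -1.0, 0.001]]
force: [-2.8, -0.9, 1.1]
opening: 0.006
```

Request:
send_rows --moves "0 2.4 0 -0.7 -2;0 0 0 0 0"

```text
time_s: 10.65
position: [0.543, -0.0525, 0.0349]
tcp_rot: [[0.955, -0.0, -0.297], [0.297, -0.0, 0.955], [-0.0, -1.0, -0.0]]
force: [-1.1, -0.1, 1.0]
opening: 0.003
```

Run:
```python
from h import *
s=read_state(); print(s["position"],s["force"])
d=capture("side"); cv2.imwrite("pics/s2.png",cv2.resize(d["image"][200:360,200:420],None,fx=3,fy=3))
for n,h in [("handle_pivot",.04),("handle_end",.04)]:
    for m in mark_of(d,n)[:2]: print(n,round(m["p"],2),np.round(m["pixel"]),ray(d,*m["pixel"],h).round(4))
```

```text
[ 0.54304387 -0.05247068  0.0348923 ] [-1.06385576 -0.09525992  0.99802604]
handle_pivot 0.73 [277. 316.] [0.5211 0.0919 0.04  ]
handle_end 0.85 [260. 351.] [0.4895 0.0121 0.04  ]
```

View pics/s2.png

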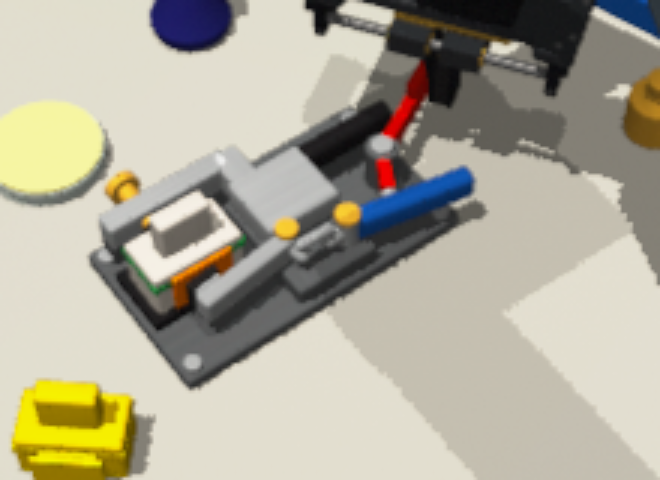

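The lever force is falling and the handle still looks closed in the crop, with its free end at (470,180). I'll push on in small steps.

Request:
send_rows --moves "0 2 0 -0.6 0;0 0 0 0 0"

```text
time_s: 10.97
position: [0.5454, -0.0522, 0.0344]
tcp_rot: [[0.955, 0.0, -0.296], [0.296, 0.0, 0.955], [0.0, -1.0, 0.0]]
force: [-1.8, -0.2, 1.5]
opening: 0.008
```

Request:
send_rows --moves "0 2 0 -0.6 0;0 0 0 0 0"

```text
time_s: 11.13
position: [0.5475, -0.052, 0.0341]
tcp_rot: [[0.955, -0.0, -0.296], [0.296, 0.0, 0.955], [-0.0, -1.0, 0.0]]
force: [-2.1, 1.2, 1.6]
opening: 0.008
```

```bash
cat > ck.py <<'E'
from h import *
d=capture("side")
for n,h in [("handle_pivot",.04),("handle_end",.04),("lever_tail",.046)]:
    for m in mark_of(d,n)[:1]: print(n,round(m["p"],2),np.round(m["pixel"]),ray(d,*m["pixel"],h).round(4))
E
python3 ck.py
```

```text
handle_pivot 0.57 [275. 311.] [0.5318 0.0947 0.04  ]
handle_end 0.73 [258. 351.] [0.4926 0.0078 0.04  ]
lever_tail 0.72 [227. 337.] [ 0.5625 -0.0405  0.046 ]
```

Request:
send_rows --moves "0 2 0 0 0;0 0 0 0 0"

```text
time_s: 11.5
position: [0.5496, -0.0516, 0.0341]
tcp_rot: [[0.955, 0.0, -0.296], [0.296, 0.0, 0.955], [0.0, -1.0, 0.0]]
force: [-2.5, 0.0, 0.6]
opening: 0.009
```

Request:
send_rows --moves "0 2 0 0 0;0 0 0 0 0"

```text
time_s: 11.67
position: [0.5514, -0.0511, 0.0341]
tcp_rot: [[0.955, -0.0, -0.297], [0.297, -0.0, 0.955], [-0.0, -1.0, -0.0]]
force: [-1.4, -0.9, 0.3]
opening: 0.007
```

```bash
python3 ck.py
```

```text
handle_pivot 0.57 [278. 311.] [0.5278 0.0995 0.04  ]
handle_end 0.96 [279. 356.] [0.4537 0.0461 0.04  ]
lever_tail 0.84 [227. 339.] [ 0.559  -0.0442  0.046 ]
```

The handle has sprung open. I'll retreat and look at the carrier.

Request:
send_rows --moves "0 -3 0 0 0;0 -4 0 0 0;0 -5 0 0 0;0 -5 0 0 0;0 0 -38 0 0;0 0 -38 0 0;0 0 -38 0 0;0 0 -38 0 0;0 0 -38 0 0;60 0 0 0 6.8;60 0 0 0 6.8;60 0 0 0 6.8;60 0 0 0 6.8;60 0 0 0 6.8;60 -1 0 28 0;60 -1 0 28 0;60 -1 0 28 0;60 -1 0 28 0;60 -1 0 28 0;60 0 0 0 0"

```text
time_s: 13.53
position: [0.5718, 0.0834, 0.2244]
tcp_rot: [[0.959, 0.003, 0.285], [-0.285, 0.002, 0.959], [0.003, -1.0, 0.003]]
force: [0.4, 0.5, -0.1]
opening: 0.67
```

```bash
python3 look.py w3; python3 ck.py
```

```text
13.5333 [0.5718 0.0834 0.2244] [[0.959, 0.003, 0.285], [-0.285, 0.002, 0.959], [0.003, -1.0, 0.003]] [ 0.43  0.5  -0.07]
pliers 0.6 [204. 309.] [0.5619 0.0871 0.    ]
pliers 0.33 [104. 317.] [0.5976 0.1764 0.    ]
handle_pivot 0.69 [222. 267.] [0.5236 0.0901 0.04  ]
handle_end 0.7 [274. 203.] [0.4499 0.0594 0.04  ]
lever_tail 0.17 [248. 523.] [7.415e-01 7.000e-04 4.600e-02]
carrier_center 0.71 [101. 319.] [0.5988 0.175  0.056 ]
carrier_center 0.32 [203. 310.] [0.5678 0.0979 0.056 ]
handle_pivot 0.75 [273. 313.] [0.5324 0.0871 0.04  ]
handle_end 0.78 [281. 356.] [0.4505 0.0503 0.04  ]
lever_tail 0.65 [236. 354.] [ 0.5181 -0.0414  0.046 ]
```

View pics/w3.png

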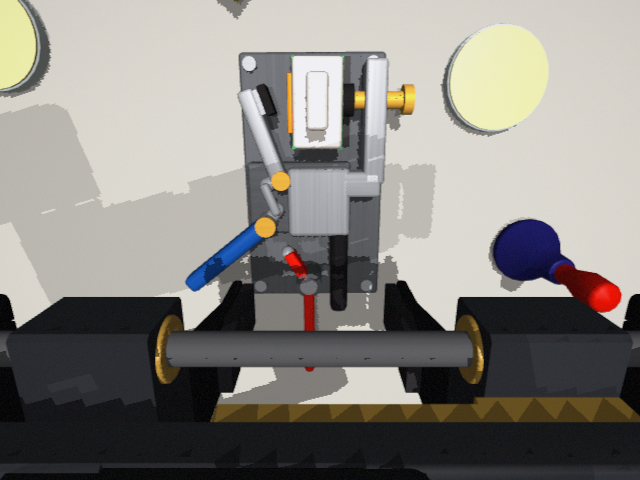

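The handle is open, lying from (265,227) to (190,283), and the jaw is clear. The carrier's fin is at (317,100), parallel to the tool, with the orange flange tight against the face at (290,100). I'll work out the fin centre.

Run:
```python
from h import *
s=read_state(); c=capture("wrist"); R=s["tcp_rot"]
hsv=c["image"]
z=c["z_map"]; P=[]
for r in range(55,160,2):
    for k in range(285,350,1):
        if z[r,k]>0:
            p=world(c,r,k,z[r,k],s)
            if .083<p[2]<.1: P.append(p)
P=np.array(P); print(len(P),P.mean(0)); 
L=(P-s["position"])@R; print(L.min(0),L.max(0),(L.min(0)+L.max(0))/2)
rect=cv2.minAreaRect((L[:,[0,2]]*1000).astype(np.float32)); print(rect)
print(ray(c,100.5,317,.092,s), (ray(c,100.5,317,.092,s)-s["position"])@R)
# flange offset from face
K=[world(c,100,k,z[100,k],s) for k in range(282,345,3)]
print([((p-s["position"])@R*1000).round(0).tolist() for p in K])
m=masks_of(c,"closure")
if m: print(m[0]["p"],m[0]["bbox"])
```

```text
673 [0.59634566 0.1741703  0.0929475 ]
[-0.01102314  0.12869043  0.07953874] [0.00488829 0.13475459 0.11838178] [-0.00306742  0.13172251  0.09896026]
((-3.1355652809143066, 98.93836212158203), (15.911272048950195, 38.839439392089844), 0.23506233096122742)
[0.59541285 0.16880639 0.092     ] [-0.00231463  0.1322112   0.09349869]
[[-34.0, 212.0, 98.0], [-32.0, 211.0, 98.0], [-26.0, 167.0, 96.0], [-23.0, 165.0, 96.0], [-21.0, 163.0, 96.0], [-18.0, 164.0, 96.0], [-16.0, 165.0, 96.0], [-13.0, 162.0, 95.0], [-10.0, 131.0, 94.0], [-8.0, 131.0, 94.0], [-6.0, 131.0, 94.0], [-4.0, 129.0, 94.0], [-2.0, 132.0, 94.0], [1.0, 131.0, 94.0], [3.0, 132.0, 94.0], [5.0, 134.0, 94.0], [8.0, 161.0, 95.0], [10.0, 162.0, 95.0], [12.0, 162.0, 95.0], [15.0, 163.0, 96.0], [18.0, 171.0, 96.0]]
0.68 [287.1, 65.8, 291.9, 124.8]
```

Request:
send_rows --moves "60 -1 0 32.7 0;60 -1 0 32.7 0;60 -1 0 32.7 0;60 0 0 0 0;60 0 35 0 0;60 0 35 0 0;60 0 35 0 0;60 0 30 0 0;60 0 15 0 0;60 0 9 0 0;60 0 0 0 0;60 0 0 0 0"

```text
time_s: 15.18
position: [0.5964, 0.1739, 0.0654]
tcp_rot: [[0.957, 0.0, 0.289], [-0.289, -0.0, 0.957], [0.0, -1.0, 0.0]]
force: [-0.4, -0.1, -0.1]
opening: 0.691
```

Request:
send_rows --moves "0 0 0 0 0;0 0 0 0 0;0 0 0 0 0;0 0 0 0 0;0 0 0 0 0;0 0 0 0 0;0 0 0 0 0;0 0 0 0 0"

```text
time_s: 15.85
position: [0.5966, 0.1741, 0.0653]
tcp_rot: [[0.958, 0.001, 0.288], [-0.288, -0.0, 0.958], [0.001, -1.0, 0.0]]
force: [2.1, -0.4, -4.1]
opening: 0.18
```

Gripped: the opening of 15.7 mm matches the fin. I'll lift slowly and carry it over.

Request:
send_rows --moves "0 0 -6 0 0;0 0 -10 0 0;0 0 -15 0 0;0 0 -20 0 0;0 0 -25 0 0;0 0 -25 0 0;0 0 -25 0 0;0 0 -25 0 0;0 0 -20 0 0;0 0 -9 0 0;0 0 0 0 0;0 0 0 0 0"

```text
time_s: 16.85
position: [0.5954, 0.1741, 0.2449]
tcp_rot: [[0.958, -0.001, 0.288], [-0.288, -0.0, 0.958], [-0.001, -1.0, -0.0]]
force: [-0.0, -1.2, -2.7]
opening: 0.183
```

Request:
send_rows --moves "0 5.2 0 -15.6 0;0 10.4 0 -31.3 0;0 10.4 0 -31.3 0;0 10.4 0 -31.3 0;0 10.4 0 -31.3 0;0 10.4 0 -31.3 0;0 10.4 0 -31.3 0;0 10.4 0 -31.3 0;0 10.4 0 -31.3 0;0 10.4 0 -31.3 0;0 10.4 0 -31.3 0;0 10.4 0 -31.3 0;0 10.4 0 -31.3 0;0 10.4 0 -31.3 0;0 5.2 0 -15.6 0;0 0 0 0 0;0 0 0 0 0"

```text
time_s: 18.27
position: [0.6079, -0.2873, 0.2427]
tcp_rot: [[0.957, -0.004, 0.29], [-0.29, 0.004, 0.957], [-0.004, -1.0, 0.002]]
force: [-0.6, 0.6, -3.6]
opening: 0.181
```

Run:
```python
from h import *
s=read_state();print(s["position"],s["force"],s["opening"])
for n in("top","side"):
    c=capture(n)
    for t in("white_tray","blue_tray"):
        for m in mark_of(c,t)[:2]: print(n,t,round(m["p"],2),ray(c,*m["pixel"],0).round(4))
    if n=="side": cv2.imwrite("pics/s3.png",c["image"])
```

```text
[ 0.60786889 -0.28734528  0.24273689] [-0.63274962  0.58506399 -3.62901339] 0.18100565304120614
top white_tray 0.61 [ 0.6244 -0.2887  0.    ]
top blue_tray 0.87 [ 0.4428 -0.291   0.    ]
top blue_tray 0.28 [0.45  0.064 0.   ]
side white_tray 0.61 [ 0.6144 -0.2852  0.    ]
side blue_tray 0.41 [0.3454 0.3077 0.    ]
```

View pics/s3.png

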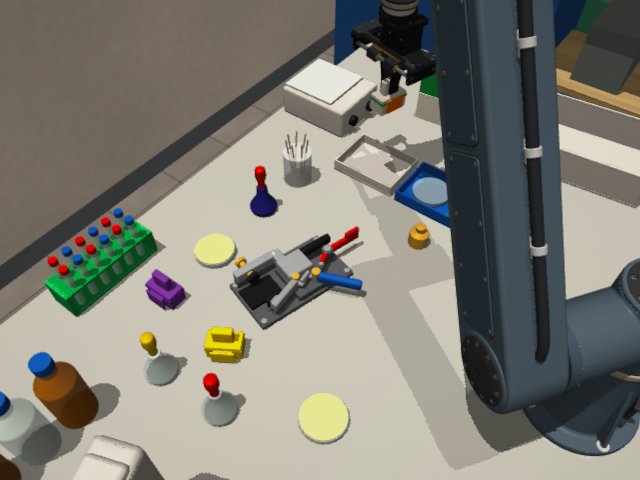

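The carrier hangs over the white tray. The pliers are open and empty, and the bystanders are in place. Lowering now.

Request:
send_rows --moves "0 0 15 0 0;0 0 25 0 0;0 0 30 0 0;0 0 30 0 0;0 0 30 0 0;0 0 25 0 0;0 0 15 0 0;0 0 8 0 0;0 0 5 0 0;0 0 3 0 0;0 0 0 0 0;0 0 0 0 0"

```text
time_s: 19.57
position: [0.6099, -0.2877, 0.0605]
tcp_rot: [[0.958, 0.002, 0.288], [-0.288, -0.001, 0.958], [0.002, -1.0, -0.001]]
force: [0.3, 0.8, -3.2]
opening: 0.181
```

Request:
send_rows --moves "0 0 1.5 0 0;0 0 1.5 0 0;0 0 1.5 0 0;0 0 0 0 0"

```text
time_s: 19.9
position: [0.609, -0.2873, 0.0547]
tcp_rot: [[0.958, -0.0, 0.288], [-0.288, 0.0, 0.958], [-0.0, -1.0, 0.0]]
force: [-0.3, 0.2, -3.6]
opening: 0.185
```

Request:
send_rows --moves "0 0 1 0 0;0 0 1 0 0;0 0 0 0 0"

```text
time_s: 20.15
position: [0.6089, -0.2873, 0.0524]
tcp_rot: [[0.958, -0.0, 0.288], [-0.288, 0.0, 0.958], [-0.0, -1.0, 0.0]]
force: [-0.5, -0.0, -2.6]
opening: 0.181
```

Request:
send_rows --moves "0 0 1 0 0;0 0 1 0 0;0 0 0 0 0"

```text
time_s: 20.4
position: [0.6089, -0.2872, 0.0504]
tcp_rot: [[0.958, -0.0, 0.288], [-0.288, 0.0, 0.958], [-0.0, -1.0, 0.0]]
force: [-0.3, -0.2, -3.2]
opening: 0.184
```

Request:
send_rows --moves "0 0 1 0 0;0 0 0 0 0"

```text
time_s: 20.57
position: [0.609, -0.2873, 0.0494]
tcp_rot: [[0.958, -0.0, 0.288], [-0.288, 0.0, 0.958], [-0.0, -1.0, 0.0]]
force: [0.0, -0.4, -2.8]
opening: 0.179
```

Request:
send_rows --moves "0 0 1 0 0;0 0 0 0 0"

```text
time_s: 20.73
position: [0.6092, -0.2874, 0.0492]
tcp_rot: [[0.958, 0.0, 0.288], [-0.288, -0.0, 0.958], [0.0, -1.0, -0.0]]
force: [-0.8, 0.9, -0.3]
opening: 0.181
```

Request:
send_rows --moves "0 0 0.7 0 0;0 0 0 0 0"

```text
time_s: 20.9
position: [0.6093, -0.2874, 0.0491]
tcp_rot: [[0.958, 0.0, 0.288], [-0.288, -0.0, 0.958], [0.0, -1.0, -0.0]]
force: [-1.0, 0.5, 3.8]
opening: 0.181
```

It has touched down: the force went from -3 N to +4 N, at the expected height. Releasing and retreating.

Request:
send_rows --moves "22 0 0 0 0;30 0 0 0 0;40 0 0 0 0;45 0 0 0 0;45 0 0 0 0;45 0 0 0 0;45 0 -5 0 0;45 0 -15 0 0;45 0 -30 0 0;45 0 -35 0 0;45 0 -35 0 0;45 0 -35 0 0;45 0 0 0 0;45 0 0 -30 0;45 0 0 -35 0;45 0 0 -30 0;45 0 0 0 0;45 0 0 0 0"

```text
time_s: 22.4
position: [0.5809, -0.3801, 0.203]
tcp_rot: [[0.957, 0.0, 0.291], [-0.291, -0.0, 0.957], [0.0, -1.0, 0.0]]
force: [0.2, 0.7, 0.7]
opening: 0.511
```

```bash
python3 look.py w4; python3 ck.py
```

```text
22.4 [ 0.5809 -0.3801  0.203 ] [[0.957, 0.0, 0.291], [-0.291, -0.0, 0.957], [0.0, -1.0, 0.0]] [0.24 0.7  0.69]
handle_end 0.68 [104. 337.] [ 0.6206 -0.2957  0.04  ]
carrier_center 0.6 [ 96. 321.] [ 0.61   -0.2867  0.056 ]
white_tray 0.89 [ 99. 339.] [ 0.6257 -0.2908  0.    ]
handle_pivot 0.79 [275. 314.] [0.5264 0.0906 0.04  ]
handle_end 0.78 [280. 355.] [0.4532 0.0482 0.04  ]
lever_tail 0.76 [234. 354.] [ 0.5215 -0.0463  0.046 ]
```

View pics/w4.png

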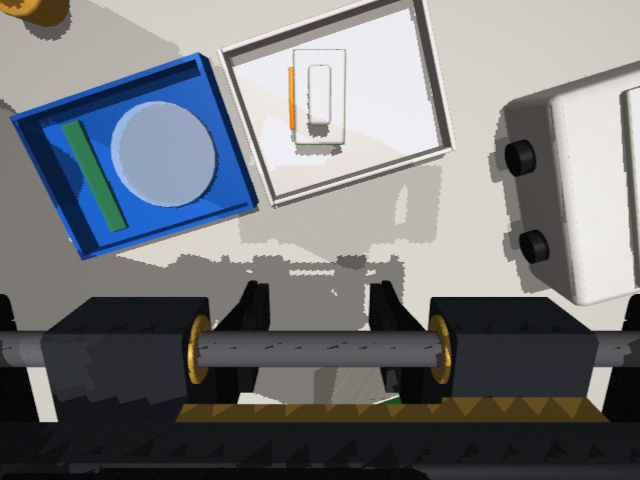

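The carrier stands upright at (320,97), wholly inside the white tray. The orange flange is tight on its face at (292,97). Handing in.

```bash
python3 -c "
from rig import *
print(hand_in())"
```

```text
the job is handed in; nothing more can be done
None
```

I carried out all the steps and handed the job in at about 22.5 s of the 72 s allowed. `hand_in()` gives no verdict, so I don't know the score.

- **Locking:** I pushed the blue handle over centre with the shut fingers. The highest force reading was about 11 N. I let go, and the handle stayed shut at about 0.78 rad for about 2 s.
- **Release:** I pushed the red lever to about 0.6 rad, with readings of up to about 7 N. The handle then sprang open without the arm near it.
- **Carrier:** I lifted the carrier by its fin and set it down gently in the white tray. It landed at the expected height for the tray floor.

**Last checks:** The wrist picture shows the carrier upright and wholly inside the white tray, about 15 mm from its centre. The orange flange sits tight on its face, the handle is back at its open angle, and the arm is clear of everything. The bystanders looked in place in the side view taken before I set the carrier down.

**Not certain:**
- I judged the closure travel only by eye and depth, because no sensor reads it.
- The release came at the very end of the lever's estimated travel, later than I expected.
- Forces were read only at the end of each move, so a brief higher peak could have been missed.
- The networks' positions differed by up to about 10 mm between pictures.

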